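Gauge the depth of a finger mould and lock the slide

ROBOT

A 6-joint arm with a two-finger parallel gripper is mounted at the origin on the work surface. World frame = base frame: x ahead of the robot, y to its left, z up, the work surface at z = 0. Lengths are in mm, angles in rad, forces in N, time in s.
With the tool pointing down it reaches from about 350 to 875 mm from the base axis. Payload 4.2 kg.
Tool frame: the origin (TCP) lies midway between the tips of the shut fingers; the grasp point (between the pads) lies 19 mm behind it; x points along the fingers, y is the direction in which the jaws open and shut, and the axes are right-handed (so a half turn about x gives the same grasp; the last joint's range is limited). The gripper opens to 85 mm and grips with 20 to 120 N. Pads are 22 mm wide; open, the fingers measure 114 mm over their backs; the gripper's body (76 mm by 85 mm) begins 54 mm behind the grasp point. The pads swing forward as they close: fully open they stand 13 mm farther back than shut.
Start: joints at [-0.875, 0.385, 0.008, 0, -1.194, -0.259], TCP at [264.413, -566.29, 231.312] pointing down, gripper open.
Joint ranges: [-3.14, 3.14], [-1.21, 2.06], [-1.07, 1.41], [-3.16, 2.05], [-2.99, -0.16], [-3.1, 3.1]. Speed limits (rad/s): [2.79, 2.79, 3.14, 3.14, 3.14, 3.14].

INTERFACE

Orientations are given as a unit quaternion [x, y, z, w].
In Python, from bench import readout, imaging, arm gives the robot as it stands.
- The arm moves only by the tool arm_command, never from a script. Its argument "increments" is a list of rows, each a list of 3 entries, a list of its own where there are three numbers: the turn, a rotation vector about the world's x, y, z in degrees, then the shift along the world's x, y, z in mm, then the closure, from 0 (fully open) to 1 (shut). In form: [[[ax, ay, az], [tx, ty, tz], fingers], ...]. A call has exactly 5 rows; each row is the pose to reach, as a shift and turn from the pose measured when the call began; what a row does not reach only later rows make up. A row lasts 1/10 s, in which the tool goes at most 50 mm and 8.59 degrees, less where a joint would pass 70% of its speed; a pose out of reach is approached as far as the arm can. A call with a gripper value outside its range is refused whole. The fingers move at their own pace and stop on an object; the grip force is fixed at half the most. Time passes only in rows, so rows that repeat a pose let the fingers close, or fill a call up. It gives the time, the measured TCP pose, the force and the opening at its end, in the units of the state.
- readout.read_state(): the state, without advancing time (a new reading comes with each control period).
- imaging.get_image(name): name is "side" or "top"; returns (picture, depth): 420x560x3 uint8, blue, green, red; 420x560 float32, mm along the optical axis (not along the pixel's ray), 0 where there is no reading.
- imaging.camera_info(name): a dict with "vfov" (degrees; the focal length in pixels is half the picture's height over the tangent of half this angle, whatever the lens; pixels are square), "cx", "cy" (the principal point, pixels), "D" ([k1, k2, p1, p2, k3] as OpenCV has them; the pictures are not rectified), "eye" and "rotation" of the camera in the world. Camera axes: x right, y down, z forward; pixel columns grow to the right and rows downward; lengths in mm; the calibration is good to about 2 mm. A picture is of the moment at which its call begins. camera_info takes no time and is no camera call.
- arm.job_done(): hands the job in, once; it reports no verdict.
The state is a dict: "clock": time; "joints": joint angles; "joint_vel": joint speeds; "joint_efforts": joint torques, N m; "position": TCP position; "ee_rot": TCP orientation; "contact_force": force on the tool from outside, world axes, zero at the start; "wrist_torque": the same for the moment, N m; "gripper_width": finger opening in mm.
Only numpy, scipy, OpenCV 4.12 (cv2) and the standard library are available. Lean on these libraries where they do the work, as an engineer would, in place of code of your own. Each camera call takes 0.05 s, during which the arm holds its last target. There are 200 camera calls.

TASK

Measure how deep the plaster finger mould under the depth gauge is: take the gauge by its black wing grip, lower the probe into the well until its foot rests lightly on the soft pad at the bottom, never squashing the pad flat. With the foot still resting there, twist the grip clockwise (seen from above) all the way to its stop to lock the slide, then let go, leaving the foot on the pad and the other things on the counter where they are.

Things in the scene. Friction and masses are not known exactly. Their poses are not given: they have to be found in the camera images.
- stand: Metal depth-gauge stand fixed to the counter. Origin on the counter under the vertical probe axis, z up. Base plate 140 x 100 x 10 mm (x -50 to +90). It carries a white plaster mould 70 x 70 mm round the origin, top 80 mm up; column behind it (x = 65); an arm 30 mm wide, 105 to 125 mm up, guides the 8 mm probe rod over the mould. Only rod and grip are higher than 128 mm.
- well_mouth (a point): Centre of the mouth of the upright round well in the mould, 24 mm wide, 80 mm above the counter, on the probe axis. The depth of the well differs from time to time and is not given: the flat top of the springy pad that forms its bottom lies somewhere 22 to 52 mm above the counter. The pad fills the well's width, gives about 1.2 N per mm when pressed and is flat after 6 mm (about 7 N).
- grip (a point): Centre of the black wing grip on top of the rod, the part to hold and twist: an upright bar 46 mm long (x axis), 12 mm thick (y), 22 mm high (z up), a hub 20 mm wide and 9 mm high below it. It lies 145 mm above the underside of the foot, 245 mm above the counter at slide = 0. It goes down with the slide and turns with the lock.
- slide (a joint): How far the probe has been lowered, m: 0 = highest (foot underside 100 mm above the counter), end of travel 0.085; starts between 0 and 0.012. The slide drags with about 3 N either way and stays where it is left; rod and grip together weigh about 1.2 N.
- lock (a joint): Twist of the grip relative to the stand, rad: 0 = open (bar along the stand's x axis), growing as it is turned clockwise seen from above, to the stop at 1.05 (60 degrees) = fully locked; starts between 0 and 0.15. Drags with about 0.05 N m and stays where it is left.
- foot: The probe's foot: a steel disc 11 mm wide, 11 mm high, at the lower end of the rod, on the probe axis (it may swivel about that axis but is rigid up and down); origin at the centre of its underside, z up.
- splint: Bystander: orange miniature hand splint, about 120 x 60 x 25 mm, loose; origin under its palm part.
- dynamometer: Bystander: purple plastic finger dynamometer, about 120 x 48 x 29 mm, loose; origin under the middle of its handle.
- palm_roll: Bystander: rounded green silicone palm roll, 90 mm long (x axis), 36 mm thick, loose, lying; origin under its middle.
- ply_box: Bystander: plywood box 160 x 200 x 65 mm with its lid standing open (up to 225 mm high) along its +x rim and a brass hook latch; fixed. Origin under the box's centre.
There are look-alikes about, which are no part of the job. What is meant by the stand is not orange, turquoise or yellow, and is the larger of those in its own colour.

How it is judged (in metres and radians):
On the way, in this order (a step that is already met when the one before it is completed fails the run):
1. the foot rests on the pad at the bottom of the well with more than 0.5 N while the lock is still open (below 0.4 rad) (contact force between foot and anything else above 0.5 N and z of foot in the frame of stand below 0.07 m and value of joint lock below 0.4 rad), for 0.2 s.
2. the grip is twisted to its stop (lock above 0.9 rad) with the foot still resting on the pad (value of joint lock above 0.9 rad and contact force between foot and anything else above 0.4 N and z of foot in the frame of stand below 0.07 m), for 0.2 s.
At the end, for the whole second after the job is handed in: The grip is locked (joint lock above 0.9 rad), and the released, resting foot still touches the pad at the bottom of the well with 0.4 to 6.5 N, below the mould's rim (foot underside less than 70 mm above the counter, slide lowered more than 30 mm) (all of step 2 and contact force between foot and anything else below 6.5 N and value of joint slide above 0.03 m and linear speed of foot below 0.01 m/s).
It fails at once if the foot is pressed with more than 6.5 N (the pad is squashed nearly flat) (contact force between foot and anything else above 6.5 N).
It fails at once if the grip is twisted towards locked (lock above 0.4 rad) while the foot does not rest on the pad (value of joint lock above 0.4 rad and contact force between foot and anything else below 0.2 N).
It fails at once if the splint is shifted more than 20 mm (distance of splint from where it was at the start of the episode above 0.02 m).
It fails at once if the dynamometer is shifted more than 20 mm (distance of dynamometer from where it was at the start of the episode above 0.02 m).
It fails at once if the palm roll is shifted more than 20 mm (distance of palm_roll from where it was at the start of the episode above 0.02 m).
It also fails if it takes over 64 s, if anything falls off the work surface, if the arm or the gripper's body presses on something with over 40 N, if the wrist force passes 120 N, or if a joint passes its speed limit or range.

## Working session

There is one attempt and no reset: what is moved stays moved. The work goes in short steps, Python scripts to look and compute and a tool call to move; the robot and the scene stay as the last step left them, time stands still between calls to the robot, and variables do not carry over. Pictures are saved under pics/ and viewed, about 8 in all and at most 12, crops included, and the job is handed in when it is done.

Besides the shell and the picture viewer there is one more tool, called as name([rows], argument=value, ...), one row to a line, values as JSON. arm_command: Moves the arm, as the interface text tells. Its arguments: {"type":"object","properties":{"increments":{"type":"array","items":{"type":"array"}}},"required":["increments"]}

```bash
mkdir -p pics
cat > h.py <<'E'
import numpy as np,cv2
from bench import readout,imaging,arm
def K(n):
    i=imaging.camera_info(n);f=210/np.tan(np.radians(i["vfov"])/2)
    return i,np.array([[f,0,i["cx"]],[0,f,i["cy"]],[0,0,1.]]),np.array(i["D"],float)
def world(n,pts,depth):
    i,k,D=K(n);p=np.array(pts,float).reshape(-1,1,2)
    u=cv2.undistortPoints(p,k,D).reshape(-1,2)
    d=np.array([np.median([v for v in depth[int(y)-1:int(y)+2,int(x)-1:int(x)+2].ravel()]) for x,y in p.reshape(-1,2)])
    c=np.c_[u,np.ones(len(u))]*d[:,None]
    return c@np.array(i["rotation"]).T.reshape(3,3)+np.array(i["eye"])
E
python3 - <<'E'
from h import *
for n in("side","top"):
    im,d=imaging.get_image(n);np.savez("%s0"%n,im=im,d=d);cv2.imwrite("pics/%s0.png"%n,im)
    print(imaging.camera_info(n))
print(readout.read_state())
E
```

```text
{'vfov': 54.20292261839902, 'cx': 282.68905197062924, 'cy': 205.72071451303077, 'D': array([-0.00985431,  0.        ,  0.        ,  0.        ,  0.        ]), 'eye': array([ 41.77616632, 551.51164335, 664.34310658]), 'rotation': array([-0.31120517,  0.82669632, -0.43541401,  0.17360641])}
{'vfov': 49.41831653720559, 'cx': 274.3062418397379, 'cy': 207.02234663484754, 'D': array([-0.12734261,  0.        ,  0.        ,  0.        ,  0.        ]), 'eye': array([ 293.95312952,  -27.53858016, 1395.89140207]), 'rotation': array([-0.70058214,  0.70642798, -0.06966403,  0.07273994])}
{'clock': 0.1, 'joints': array([-8.75412181e-01,  3.85489403e-01,  6.73772854e-03, -4.35143650e-04,
       -1.19402472e+00, -2.58597030e-01]), 'joint_vel': array([ 0.00153349, -0.00154638,  0.00235799,  0.00216589, -0.00020376,
        0.00112052]), 'joint_efforts': array([-5.18300494e-04, -3.93319738e+01,  1.88929814e+01,  4.19787839e+00,
       -2.58906031e-03,  1.69005236e-07]), 'position': array([ 264.17570287, -565.82912841,  230.31539398]), 'ee_rot': array([-0.15245985,  0.69051701,  0.15383499,  0.69012828]), 'contact_force': array([-0.26492171,  0.95277224,  0.0083355 ]), 'wrist_torque': array([-0.0688811 , -0.03396449, -0.0139126 ]), 'gripper_width': 85.59215743386605}
```

View pics/top0.png

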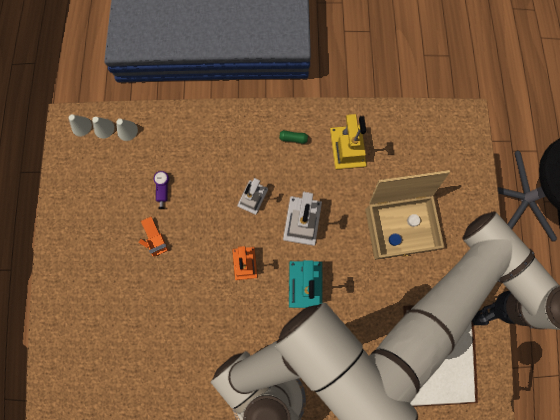

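View pics/side0.png

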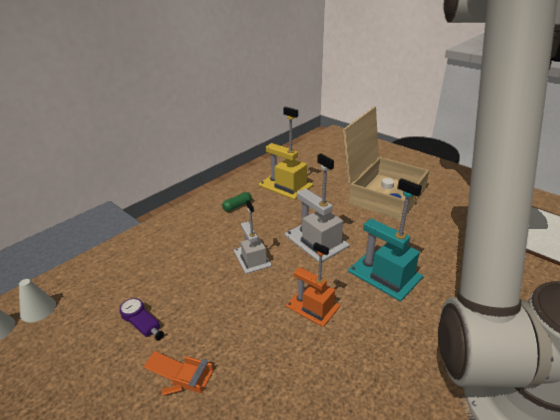

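Top view: the larger grey stand is at about (303,218), with its grip near (305,212); the small grey look-alike is at (252,195). In the side view the target grip is at about (326,161). Next I'll enlarge it.

```bash
sed -i 's/^import numpy.*/&\nfrom scipy.spatial.transform import Rotation as R/; s/c@np.array(i\["rotation"\]).T.reshape(3,3)/R.from_quat(i["rotation"]).apply(c)/' h.py
python3 - <<'E'
from h import *
t=np.load("top0.npz");s=np.load("side0.npz")
a=cv2.resize(t["im"][180:255,275:350],(600,600),interpolation=cv2.INTER_CUBIC)
b=cv2.resize(s["im"][145:265,280:360],(400,600),interpolation=cv2.INTER_CUBIC)
cv2.imwrite("pics/c0.png",cv2.resize(np.hstack([a,b]),(800,480)))
pts=[(303,200),(305,207),(305,212),(305,217),(305,222),(300,230),(288,240)]
print(world("top",pts,t["d"]).round(0))
print(world("side",[(326,161),(322,158),(330,164),(323,195),(320,225)],s["d"]).round(0))
E
```

```text
[[ 573. -105.  126.]
 [ 528. -102.  247.]
 [ 515. -102.  247.]
 [ 502. -102.  248.]
 [ 492. -102.  232.]
 [ 494.  -97.   78.]
 [ 474.  -64.    8.]]
[[ 504.  -98.  244.]
 [ 517. -100.  246.]
 [ 492.  -96.  242.]
 [ 511. -102.  151.]
 [ 501.  -82.   81.]]
```

View pics/c0.png

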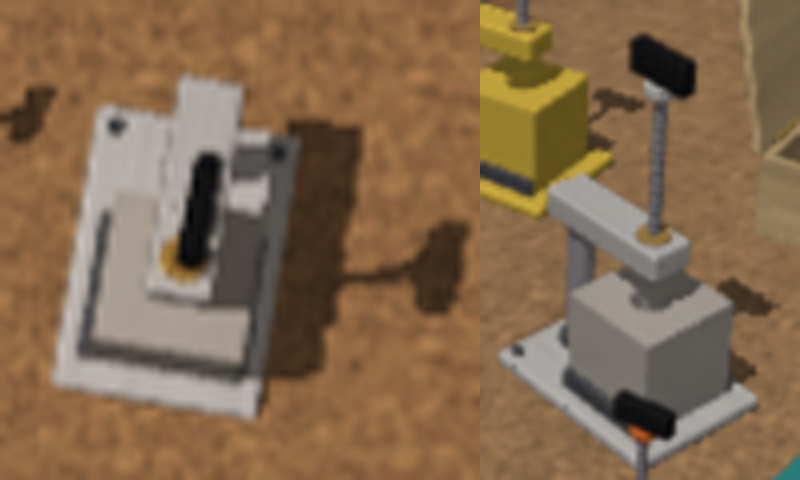

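The crop shows the bar running nearly along the arm, slightly tilted, with gold bushing below it. I'll fit the black bar from depth points in both views, and the arm's edges for yaw.

Run:
```python
from h import *
def cloud(n,d,x0,x1,y0,y1):
    X,Y=np.meshgrid(np.arange(x0,x1),np.arange(y0,y1));p=np.c_[X.ravel(),Y.ravel()]
    i,k,D=K(n);u=cv2.undistortPoints(p.astype(float).reshape(-1,1,2),k,D).reshape(-1,2)
    return R.from_quat(i["rotation"]).apply(np.c_[u,np.ones(len(u))]*d[p[:,1],p[:,0]][:,None])+i["eye"]
def rect(q,l):
    r=cv2.minAreaRect(q[:,:2].astype(np.float32));print(l,len(q),[np.round(v,1) for v in r],"mean",q.mean(0).round(1),"zmax",np.percentile(q[:,2],[5,50,95]).round(1))
for n,w in(("top",(275,350,180,255)),("side",(280,360,145,265))):
    d=np.load(n+"0.npz")["d"];P=cloud(n,d,*w)
    P=P[(np.abs(P[:,0]-520)<110)&(np.abs(P[:,1]+95)<80)]
    rect(P[P[:,2]>222],n+" grip");rect(P[(P[:,2]>115)&(P[:,2]<132)],n+" arm")
    rect(P[(P[:,2]>72)&(P[:,2]<86)],n+" mould");rect(P[(P[:,2]>6)&(P[:,2]<14)],n+" base")
```

```text
top grip 97 [array([ 514.2, -104.7]), array([18.3, 45.4]), np.float64(85.8)] mean [ 512.8 -104.4  244. ] zmax [224.9 246.8 251.1]
top arm 262 [array([ 546.6, -111. ]), array([30. , 99.8]), np.float64(79.6)] mean [ 549.5 -110.   123.9] zmax [119.5 123.9 128.4]
top mould 385 [array([ 514.2, -104.8]), array([70. , 70.6]), np.float64(78.7)] mean [ 510.4 -103.4   79. ] zmax [74.6 79.1 83.1]
top base 496 [array([531.8, -98.8]), array([195.5, 142.1]), np.float64(0.4)] mean [ 537.5 -107.2    9.5] zmax [ 6.4  9.3 13.2]
side grip 204 [array([ 511. , -101.8]), array([16. , 46.6]), np.float64(77.5)] mean [ 508.7 -100.1  239.8] zmax [225.6 240.7 249.7]
side arm 383 [array([ 543.1, -108.8]), array([ 30.4, 102. ]), np.float64(80.3)] mean [ 539.3 -104.8  124. ] zmax [116.9 125.2 128.1]
side mould 562 [array([ 526.9, -106.8]), array([ 72.6, 104. ]), np.float64(79.9)] mean [510.7 -98.3  79.4] zmax [73.8 80.2 82.3]
side base 485 [array([ 531.3, -106.9]), array([100.5, 141.1]), np.float64(80.5)] mean [524.3 -85.8  10.4] zmax [ 7.2 10.5 13. ]
```

Run:
```python
from h import *
s=readout.read_state();r=R.from_quat(s["ee_rot"]);print(r.as_matrix().round(3))
y=r.as_matrix()[:,1];print("jaw yaw",np.degrees(np.arctan2(y[1],y[0])), "tilt vec to vertical", np.degrees(np.cross(r.as_matrix()[:,0],[0,0,-1])))
t=np.load("top0.npz")
print(world("top",[(310,288),(362,124),(375,187),(445,175)],t["d"]).round(0))
```

```text
[[-0.001 -0.423  0.906]
 [ 0.002  0.906  0.423]
 [-1.     0.002 -0.   ]]
jaw yaw 115.01685567175875 tilt vec to vertical [-0.10195867 -0.05488331 -0.        ]
[[ 322. -110.  254.]
 [ 751. -259.  258.]
 [ 641. -342.    2.]
 [ 623. -493.  206.]]
```

arm_command([
  [[0,0,0],[0,0,50],0],
  [[0,0,0],[0,0,100],0],
  [[0,0,-8],[22,42,110],0],
  [[0,0,-16],[44,84,110],0],
  [[0,0,-24],[66,126,110],0],
])

```text
clock: 0.6
position: [330.0, -439.6, 340.3]
ee_rot: [-0.005, 0.707, 0.006, 0.707]
contact_force: [1.0, -0.3, 0.4]
gripper_width: 85.5
```

arm_command([
  [[0,0,-3],[20,40,0],0],
  [[0,0,-6],[42,78,0],0],
  [[0,0,-9],[64,118,0],0],
  [[0,0,-12],[86,158,0],0],
  [[0,0,-13],[108,198,0],0],
])

```text
clock: 1.1
position: [438.3, -239.8, 340.1]
ee_rot: [0.076, 0.703, -0.074, 0.703]
contact_force: [0.8, -0.5, 0.7]
gripper_width: 85.4
```

arm_command([
  [[0,0,0],[22,42,0],0],
  [[0,0,0],[44,82,0],0],
  [[0,0,0],[64,118,0],0],
  [[0,0,0],[74,136,0],0],
  [[0,0,0],[74,137,0],0],
])

```text
clock: 1.6
position: [513.1, -100.6, 339.1]
ee_rot: [0.075, 0.704, -0.073, 0.703]
contact_force: [0.2, -0.3, 0.2]
gripper_width: 85.3
```

Run:
```python
from h import *
s=readout.read_state();y=R.from_quat(s["ee_rot"]).as_matrix()[:,1];print(np.degrees(np.arctan2(y[1],y[0])),s["position"],s["joints"],s["contact_force"])
im,d=imaging.get_image("side");cv2.imwrite("pics/s1.png",cv2.resize(im[60:270,220:460],None,fx=2.5,fy=2.5,interpolation=cv2.INTER_CUBIC))
```

```text
77.97991254817138 [ 513.06145232 -100.56042604  339.09673034] [ 0.11541542  0.15032727 -0.04506078 -0.00282165 -1.37614608 -1.89545316] [ 0.20137084 -0.25431113  0.15150422]
```

View pics/s1.png

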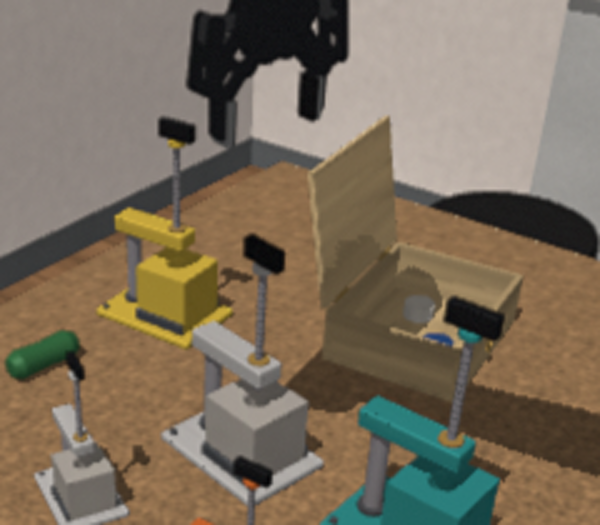

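The side crop shows the open gripper above, clear of everything, with jaws across the bar (bar at (263,252) in the crop). Descending.

arm_command([
  [[0,0,0],[0,-3,-30],0],
  [[0,0,0],[0,-3,-60],0],
  [[0,0,0],[-0.5,-3,-85],0],
  [[0,0,0],[-0.5,-3,-100],0],
  [[0,0,0],[-0.5,-3,-109],0],
])

```text
clock: 2.15
position: [510.5, -105.7, 228.8]
ee_rot: [0.076, 0.705, -0.074, 0.702]
contact_force: [0.0, 0.8, -0.5]
gripper_width: 85.5
```

Run:
```python
from h import *
s=readout.read_state();print(s["position"],s["contact_force"],s["joints"])
a,d=imaging.get_image("side");b,e=imaging.get_image("top")
a=cv2.resize(a[110:210,280:380],(400,400),interpolation=cv2.INTER_CUBIC);b=cv2.resize(b[170:270,260:360],(400,400),interpolation=cv2.INTER_CUBIC)
cv2.imwrite("pics/s2.png",np.hstack([a,b]))
```

```text
[ 510.50446994 -105.72598505  228.80993174] [ 0.04847622  0.78308645 -0.53162657] [ 0.10566357  0.21252075 -0.24374344 -0.00306853 -1.11816334 -1.8878755 ]
```

View pics/s2.png

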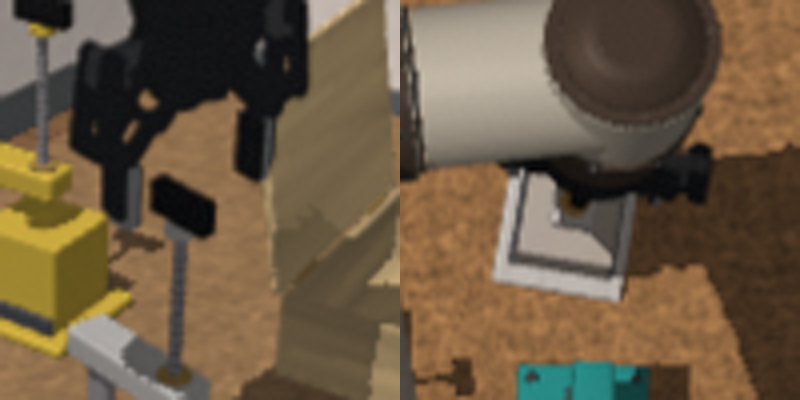

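In this view the open tips (125,220)/(250,170) straddle the bar (183,205), their midpoint on it. Closing.

arm_command([
  [[0,0,0],[2,1.5,1],0.3],
  [[0,0,0],[2,1.5,1],0.6],
  [[0,0,0],[2,1.5,1],0.7],
  [[0,0,0],[2,1.5,1],0.75],
  [[0,0,0],[2,1.5,1],0.75],
])

```text
clock: 2.75
position: [513.0, -103.9, 230.6]
ee_rot: [0.076, 0.704, -0.074, 0.702]
contact_force: [0.1, 0.2, -0.8]
gripper_width: 21.6
```

arm_command([
  [[0,0,0],[0,0,0],0.8],
  [[0,0,0],[0,0,0],0.9],
  [[0,0,0],[0,0,0],1],
  [[0,0,0],[0,0,0],1],
  [[0,0,0],[0,0,0],1],
])

```text
clock: 3.25
position: [512.8, -104.8, 230.9]
ee_rot: [0.075, 0.704, -0.075, 0.702]
contact_force: [-0.9, -5.6, 0.9]
gripper_width: 10.5
```

arm_command([
  [[0,0,0],[0,-0.3,0],1],
  [[0,0,0],[0,-0.6,0],1],
  [[0,0,0],[0,-0.8,0],1],
  [[0,0,0],[0,-0.8,0],1],
  [[0,0,0],[0,-0.8,0],1],
])

```text
clock: 3.75
position: [512.8, -105.2, 230.9]
ee_rot: [0.075, 0.704, -0.075, 0.702]
contact_force: [-0.9, 0.6, 1.8]
gripper_width: 10.6
```

Run:
```python
from h import *
s=readout.read_state();print(s["position"],s["contact_force"],s["wrist_torque"])
a,d=imaging.get_image("side")
cv2.imwrite("pics/s3.png",cv2.resize(a[120:220,280:380],(600,600),interpolation=cv2.INTER_CUBIC))
```

```text
[ 512.75881471 -105.21378316  230.94533545] [-0.85738224  0.60122702  1.84295916] [ 0.42025391  0.29225859 -0.0291167 ]
```

View pics/s3.png

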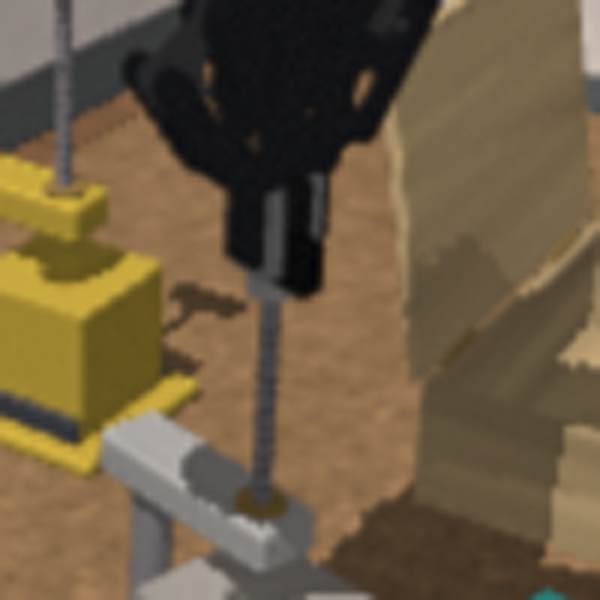

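The crop shows the fingers shut on the bar with the rod hanging centrally from them (266,290). Lowering 32 mm, which stays above the highest possible pad.

arm_command([
  [[0,0,0],[0,0,-8],1],
  [[0,0,0],[0,0,-16],1],
  [[0,0,0],[0,0,-24],1],
  [[0,0,0],[0,0,-30],1],
  [[0,0,0],[0,0,-32],1],
])

```text
clock: 4.3
position: [512.8, -105.2, 197.9]
ee_rot: [0.075, 0.705, -0.075, 0.702]
contact_force: [-0.7, 0.4, 1.2]
gripper_width: 10.0
```

arm_command([
  [[0,0,0],[0,0,-0.5],1],
  [[0,0,0],[0,0,-1],1],
  [[0,0,0],[0,0,-1.5],1],
  [[0,0,0],[0,0,-2],1],
  [[0,0,0],[0,0,-2.5],1],
])

```text
clock: 4.8
position: [512.8, -105.2, 195.6]
ee_rot: [0.075, 0.705, -0.075, 0.702]
contact_force: [-0.1, 1.5, 2.7]
gripper_width: 10.7
```

arm_command([
  [[0,0,0],[0,0,-0.5],1],
  [[0,0,0],[0,0,-1],1],
  [[0,0,0],[0,0,-1.5],1],
  [[0,0,0],[0,0,-2],1],
  [[0,0,0],[0,0,-2.5],1],
])

```text
clock: 5.3
position: [512.8, -105.2, 193.0]
ee_rot: [0.075, 0.705, -0.075, 0.702]
contact_force: [-1.6, 0.8, 2.2]
gripper_width: 10.4
```

arm_command([
  [[0,0,0],[0,0,-0.5],1],
  [[0,0,0],[0,0,-1],1],
  [[0,0,0],[0,0,-1.5],1],
  [[0,0,0],[0,0,-2],1],
  [[0,0,0],[0,0,-2.5],1],
])

```text
clock: 5.8
position: [512.8, -105.2, 190.5]
ee_rot: [0.075, 0.705, -0.075, 0.702]
contact_force: [-1.7, 1.3, 1.8]
gripper_width: 10.3
```

arm_command([
  [[0,0,0],[0,0,-0.5],1],
  [[0,0,0],[0,0,-1],1],
  [[0,0,0],[0,0,-1.5],1],
  [[0,0,0],[0,0,-2],1],
  [[0,0,0],[0,0,-2.5],1],
])

```text
clock: 6.3
position: [512.8, -105.2, 187.9]
ee_rot: [0.075, 0.705, -0.075, 0.702]
contact_force: [-1.3, 1.0, 1.7]
gripper_width: 10.6
```

arm_command([
  [[0,0,0],[0,0,-0.5],1],
  [[0,0,0],[0,0,-1],1],
  [[0,0,0],[0,0,-1.5],1],
  [[0,0,0],[0,0,-2],1],
  [[0,0,0],[0,0,-2.5],1],
])

```text
clock: 6.8
position: [512.8, -105.2, 185.4]
ee_rot: [0.075, 0.705, -0.075, 0.702]
contact_force: [-1.8, -0.2, 2.4]
gripper_width: 10.4
```

arm_command([
  [[0,0,0],[0,0,-0.5],1],
  [[0,0,0],[0,0,-1],1],
  [[0,0,0],[0,0,-1.5],1],
  [[0,0,0],[0,0,-2],1],
  [[0,0,0],[0,0,-2.5],1],
])

```text
clock: 7.3
position: [512.8, -105.2, 182.9]
ee_rot: [0.075, 0.705, -0.075, 0.702]
contact_force: [-1.3, 0.3, 2.8]
gripper_width: 10.4
```

arm_command([
  [[0,0,0],[0,0,-0.5],1],
  [[0,0,0],[0,0,-1],1],
  [[0,0,0],[0,0,-1.3],1],
  [[0,0,0],[0,0,-1.6],1],
  [[0,0,0],[0,0,-2],1],
])

```text
clock: 7.8
position: [512.8, -105.2, 180.8]
ee_rot: [0.075, 0.705, -0.075, 0.702]
contact_force: [-1.0, 0.9, 2.3]
gripper_width: 10.7
```

arm_command([
  [[0,0,0],[0,0,-0.5],1],
  [[0,0,0],[0,0,-1],1],
  [[0,0,0],[0,0,-1.5],1],
  [[0,0,0],[0,0,-2],1],
  [[0,0,0],[0,0,-2.5],1],
])

```text
clock: 8.3
position: [512.8, -105.2, 178.3]
ee_rot: [0.075, 0.705, -0.075, 0.702]
contact_force: [-1.0, 0.4, 2.1]
gripper_width: 10.5
```

arm_command([
  [[0,0,0],[0,0,-0.5],1],
  [[0,0,0],[0,0,-1],1],
  [[0,0,0],[0,0,-1.5],1],
  [[0,0,0],[0,0,-2],1],
  [[0,0,0],[0,0,-2.5],1],
])

```text
clock: 8.8
position: [512.8, -105.2, 175.8]
ee_rot: [0.075, 0.705, -0.075, 0.702]
contact_force: [-0.9, 0.2, 1.3]
gripper_width: 10.9
```

arm_command([
  [[0,0,0],[0,0,-0.5],1],
  [[0,0,0],[0,0,-1],1],
  [[0,0,0],[0,0,-1.5],1],
  [[0,0,0],[0,0,-2],1],
  [[0,0,0],[0,0,-2.5],1],
])

```text
clock: 9.3
position: [512.8, -105.2, 173.5]
ee_rot: [0.075, 0.705, -0.075, 0.702]
contact_force: [-1.9, 1.5, 4.5]
gripper_width: 10.4
```

Force has risen. Re-reading without moving.

arm_command([
  [[0,0,0],[0,0,-0.2],1],
  [[0,0,0],[0,0,-0.2],1],
  [[0,0,0],[0,0,-0.2],1],
  [[0,0,0],[0,0,-0.2],1],
  [[0,0,0],[0,0,-0.2],1],
])

```text
clock: 9.8
position: [512.8, -105.2, 173.4]
ee_rot: [0.075, 0.704, -0.075, 0.702]
contact_force: [-1.5, 1.2, 4.9]
gripper_width: 10.6
```

Run:
```python
from h import *
f=[]
for i in range(6):
    imaging.get_image("top");s=readout.read_state();f.append(s["contact_force"])
print(np.round(f,1),np.mean(f,0),s["position"])
```

```text
[[-3.1  1.   4.8]
 [-1.9  1.6  4.5]
 [-2.4  1.7  3.7]
 [-2.2  0.8  5.2]
 [-2.9  1.4  5.4]
 [-2.5  1.3  4. ]] [-2.50966601  1.3099769   4.61049938] [ 512.83992344 -105.22861319  173.33824692]
```

Baseline drag read about 2.1 N, so the pad force is about 2.5 N. I'll add 0.5 mm, then twist.

arm_command([
  [[0,0,0],[0,0,-0.5],1],
  [[0,0,0],[0,0,-0.5],1],
  [[0,0,-3],[0,0,-0.5],1],
  [[0,0,-6],[0,0,-0.5],1],
  [[0,0,-9],[0,0,-0.5],1],
])

```text
clock: 10.6
position: [512.9, -105.0, 172.8]
ee_rot: [0.131, 0.696, -0.13, 0.694]
contact_force: [-1.5, 2.0, 4.6]
gripper_width: 11.0
```

arm_command([
  [[0,0,-4],[0,0,0],1],
  [[0,0,-8],[0,0,0],1],
  [[0,0,-12],[0,0,0],1],
  [[0,0,-16],[0,0,0],1],
  [[0,0,-20],[0,0,0],1],
])

```text
clock: 11.1
position: [513.2, -104.7, 172.8]
ee_rot: [0.251, 0.662, -0.249, 0.66]
contact_force: [-2.1, 3.9, 5.1]
gripper_width: 10.6
```

```bash
cat > st.py <<'E'
from h import *
s=readout.read_state();M=R.from_quat(s["ee_rot"]).as_matrix();y=M[:,1]
print("jaw",np.degrees(np.arctan2(y[1],y[0])).round(2),"down",M[:,0].round(3),s["position"].round(2),s["contact_force"].round(2),s["wrist_torque"].round(3),"j6",s["joints"][5],s["gripper_width"])
E
python3 st.py
```

```text
jaw 48.59 down [-0.002  0.004 -1.   ] [ 513.17 -104.66  172.84] [-2.15  3.89  5.06] [0.862 0.507 0.032] j6 -2.3975981754751006 10.629952671014252
```

arm_command([
  [[0,0,-4],[0,0.3,0],1],
  [[0,0,-8],[0,0.5,0],1],
  [[0,0,-12],[0,0.5,0],1],
  [[0,0,-16],[0,0.5,0],1],
  [[0,0,-20],[0,0.5,0],1],
])

```text
clock: 11.6
position: [513.5, -104.3, 172.8]
ee_rot: [0.363, 0.608, -0.361, 0.607]
contact_force: [-0.6, 0.3, 4.1]
gripper_width: 10.4
```

```bash
python3 st.py
```

```text
jaw 28.44 down [ 0.     0.004 -1.   ] [ 513.53 -104.27  172.82] [-0.6   0.25  4.12] [0.307 0.301 0.121] j6 -2.7500076933491773 10.438357289287266
```

arm_command([
  [[0,0,-2],[0,0,0],1],
  [[0,0,-4],[0,0,0],1],
  [[0,0,-6],[0,0,0],1],
  [[0,0,-8],[0,0,0],1],
  [[0,0,-8],[0,0,0],1],
])

```text
clock: 12.1
position: [513.7, -104.2, 172.8]
ee_rot: [0.405, 0.581, -0.402, 0.58]
contact_force: [-1.9, 0.9, 3.8]
gripper_width: 10.2
```

```bash
python3 st.py
```

```text
jaw 20.44 down [ 0.001  0.004 -1.   ] [ 513.74 -104.22  172.83] [-1.95  0.9   3.82] [ 0.401  0.403 -0.052] j6 -2.889918184389099 10.222317904616558
```

arm_command([
  [[0,0,-1],[0,0,0],1],
  [[0,0,-2],[0,0,0],1],
  [[0,0,-3],[0,0,0],1],
  [[0,0,-4],[0,0,0],1],
  [[0,0,-4],[0,0,0],1],
])

```text
clock: 12.6
position: [513.8, -104.2, 172.9]
ee_rot: [0.424, 0.567, -0.422, 0.567]
contact_force: [-1.3, 0.7, 4.7]
gripper_width: 10.1
```

```bash
python3 st.py
python3 - <<'E'
from h import *
f=[];q=[]
for i in range(6):
    a,_=imaging.get_image("side");s=readout.read_state();f.append(s["contact_force"]);q.append(s["wrist_torque"])
print(np.mean(f,0).round(2),np.mean(q,0).round(3))
cv2.imwrite("pics/s4.png",cv2.resize(a[140:260,270:390],(600,600),interpolation=cv2.INTER_CUBIC))
E
```

```text
jaw 16.54 down [ 0.002  0.003 -1.   ] [ 513.81 -104.24  172.85] [-1.33  0.73  4.68] [0.38  0.421 1.027] j6 -2.9588680502981077 10.095759492894564
[-1.67  1.53  4.37] [0.349 0.475 1.024]
```

View pics/s4.png

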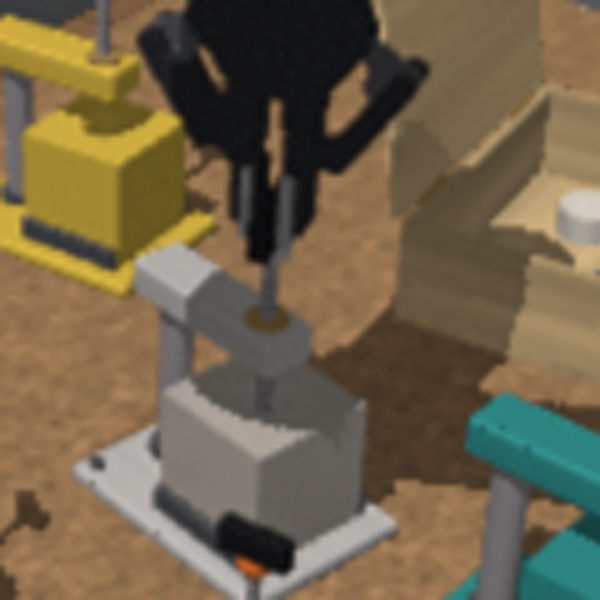

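The crop shows the bar held with the gripper turned and the rod running down into the well. The 1.0 N m reaction torque says the stop is reached. I'll ease the twist slightly, then release.

arm_command([
  [[0,0,1.5],[0,0,0],1],
  [[0,0,3],[0,0,0],1],
  [[0,0,3],[0,0,0],1],
  [[0,0,3],[0,0,0],1],
  [[0,0,3],[0,0,0],1],
])

```text
clock: 13.4
position: [513.8, -104.2, 172.8]
ee_rot: [0.41, 0.577, -0.407, 0.577]
contact_force: [-1.1, 0.5, 4.6]
gripper_width: 10.6
```

```bash
python3 st.py
```

```text
jaw 19.41 down [ 0.002  0.004 -1.   ] [ 513.76 -104.22  172.81] [-1.05  0.45  4.57] [0.505 0.469 0.019] j6 -2.9077781464682286 10.575689049352604
```

arm_command([
  [[0,0,0],[0,0,0],0.75],
  [[0,0,0],[0,0,0],0.65],
  [[0,0,0],[0,0,0],0.5],
  [[0,0,0],[0,0,0],0.4],
  [[0,0,0],[0,0,0],0.4],
])

```text
clock: 13.9
position: [513.7, -104.3, 172.6]
ee_rot: [0.41, 0.577, -0.407, 0.577]
contact_force: [0.2, -0.2, -0.0]
gripper_width: 51.2
```

```bash
python3 st.py
```

```text
jaw 19.4 down [ 0.001  0.004 -1.   ] [ 513.73 -104.27  172.64] [ 0.16 -0.16 -0.  ] [-0.036  0.025 -0.039] j6 -2.9078542677675383 51.1804667419665
```

arm_command([
  [[0,0,0],[0,0,15],0.4],
  [[0,0,0],[0,0,40],0.4],
  [[0,0,0],[0,0,80],0.4],
  [[0,0,0],[0,0,120],0.4],
  [[0,0,0],[0,0,150],0.4],
])

```text
clock: 14.4
position: [514.2, -104.4, 325.5]
ee_rot: [0.411, 0.577, -0.407, 0.578]
contact_force: [0.2, -0.6, 0.1]
gripper_width: 51.2
```

```bash
python3 st.py
python3 - <<'E'
from h import *
a,d=imaging.get_image("side");cv2.imwrite("pics/s5.png",cv2.resize(a[140:260,270:390],(600,600),interpolation=cv2.INTER_CUBIC))
s0=np.load("side0.npz")["im"]
m=cv2.absdiff(a,s0).max(2)
for n,(x0,x1,y0,y1) in dict(splint=(145,215,350,395),dyn=(118,165,295,342),roll=(220,255,190,213)).items(): print(n,m[y0:y1,x0:x1].mean().round(2))
i,k,D=K("side");Y,X=np.mgrid[160:215,305:345];p=np.c_[X.ravel(),Y.ravel()]
P=world("side",p,d);q=P[(P[:,2]>150)&(P[:,2]<210)&(abs(P[:,0]-513)<35)&(abs(P[:,1]+104)<35)]
r=cv2.minAreaRect(q[:,:2].astype(np.float32));print(r,np.percentile(q[:,2],[2,50,98]))
E
```

```text
jaw 19.41 down [ 0.005  0.004 -1.   ] [ 514.19 -104.41  325.49] [ 0.2  -0.59  0.12] [ 0.003 -0.04  -0.02 ] j6 -2.9094958043974652 51.24302807694822
splint 5.19
dyn 4.33
roll 3.79
((510.7676696777344, -104.8983154296875), (14.612192153930664, 44.83432388305664), 21.239809036254883) [152.96685466 184.0498694  191.71160375]
```

View pics/s5.png

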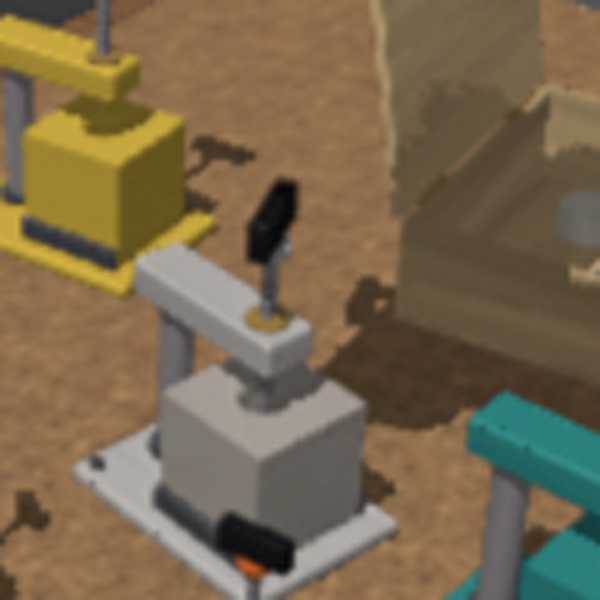

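The picture shows the bar twisted to a yaw of about -69° (stand at -10°) and still low, with the top at about 192 mm (58 mm below its start). That matches the tool's travel, and no rebound shows.

```bash
python3 -c "
from bench import arm;print(arm.job_done())"
```

```text
the job is handed in; nothing more can be done
None
```

I lowered the large grey stand's probe 58 mm onto the pad, locked it, let go and handed the job in at about 14.5 s on the robot's clock. The hand-in gave no verdict.

- **Pad contact:** the lowering force rose from about 2.1 N of drag to about 4.6 N, so the pad force was about 2.5 N. I then added about 0.5 mm. My estimate is about 3 N, inferred from the wrist force, because the foot's own force can't be read.
- **Depth:** the pad lies roughly 34 to 38 mm above the counter, so the well is about 42 to 46 mm deep. The starting slide position was only known to a few millimetres.
- **Lock:** I twisted the grip clockwise until the stop pushed back with 1.0 N m. After letting go, the bar stood at about -69° against the stand's -10°, which is about 1.02 rad.
- **After release:** the wrist force went to zero. The camera showed the bar top at about 192 mm, the same 58 mm drop as the tool's travel, so the probe did not visibly spring back.
- **Bystanders:** image differences at the splint, dynamometer and palm roll were at noise level, so they were not visibly moved.

None of the checks failed. One early reading disagreed: the top camera put the bar's starting angle at about -4°, the side camera at -12°. I went with -12°, and the grasp was sound.

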